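# Clamp the dip probe and index the sample carousel to its third stop

## Robot

A 6-joint arm with a two-finger parallel gripper is mounted at the origin on the work surface. World frame = base frame: x ahead of the robot, y to its left, z up, the work surface at z = 0. Lengths are in mm, angles in rad, forces in N, time in s.
With the tool pointing down it reaches from about 400 to 925 mm from the base axis. Payload 12.5 kg.
Tool frame: the origin (TCP) lies midway between the tips of the shut fingers; the grasp point (between the pads) lies 19 mm behind it; z points along the fingers, y is the line along which they close (so a half turn about z gives the same grasp; the last joint's range is limited). The gripper opens to 95 mm and grips with 3 to 60 N. Pads are 20 mm wide; open, the fingers measure 119 mm over their backs; the gripper's body (75 mm by 180 mm) begins 59 mm behind the grasp point.
Start: joints at [-1.349, 0.491, 1.559, -0, 1.092, -0.106], TCP at [201.249, -591.731, 214.661] pointing down, gripper open.
Joint ranges: [-3.1, 3.1], [-0.84, 2.19], [0.05, 2.79], [-1.13, 4.28], [0.06, 2.93], [-2.69, 2.69]. Speed limits (rad/s): [2.22, 2.22, 2.79, 3.14, 3.14, 3.14].

## Interface

Orientations are given as [roll, pitch, yaw] about the fixed x, y, z axes, in that order (R = Rz(yaw) Ry(pitch) Rx(roll)).
In Python, from cell import env gives the robot as it stands.
- The arm moves only by the tool arm_command, never from a script. Its argument "targets" is a list of rows, each a list of 5 numbers: the shift along the tool's x, y, z in mm, then the turn about the tool's z in degrees, then the opening, from 0 (shut) to 1 (fully open). In form: [[tx, ty, tz, roll, fingers], ...]. A call has 1 to 5 rows; each row is the pose to reach, as a shift and turn from the pose commanded when the call began, along the tool's axes at that moment; what a row does not reach only later rows make up. A row lasts 1/10 s, in which the tool goes at most 50 mm and 8.59 degrees, less where a joint would pass 70% of its speed; a pose out of reach is approached as far as the arm can. A call with a gripper value outside its range is refused whole. The fingers move at their own pace and stop on an object; the grip force is fixed at half the most. Time passes only in rows, so rows that repeat a pose let the fingers close. It gives the time, the measured TCP pose, the force, the opening and the grip force at its end, in the units of the state.
- env.state(): the state, without advancing time (a new reading comes with each control period).
- env.read_camera(name): name is "scene" or "top"; returns a dict with "frame" (384x512x3 uint8, red, green, blue), "vertical_fov" (degrees; the focal length in pixels is half the picture's height over the tangent of half this angle, whatever the lens; pixels are square), "cx", "cy" (the principal point, pixels), "k1" (the pictures are not rectified: a ray, as slopes to the right and down, at radius r is drawn at 1 + k1 r^2 times it, then the intrinsics apply), "world_from_camera" (4x4, takes a point from camera to world coordinates). Camera axes: x right, y down, z forward; pixel columns grow to the right and rows downward; lengths in mm; the calibration is good to about 2 mm. A picture is of the moment at which its call begins. There is no depth.
- env.job_done(): hands the job in; it is judged then, once.
The state is a dict: "t": time; "joints": joint angles; "qvel": joint speeds; "tau": joint torques, N m; "eef_pos": TCP position; "tcp_rot": TCP orientation; "ft_force": force on the tool from outside, world axes, zero at the start; "moment": the same for the moment, N m; "opening": opening from 0.0 (shut) to 1.0 (fully open); "grip_force": force on a finger pad.
Only numpy, scipy, OpenCV 4.12 (cv2) and the standard library are available. Lean on these libraries where they do the work, as an engineer would, in place of code of your own. Each camera call takes 0.05 s, during which the arm holds its last target. There are 200 camera calls.

## Task

On the manual sample changer, first turn the knurled chuck sleeve clockwise until its three jaws are firmly closed on the steel dip probe standing in it. Then take the black knob in the middle of the carousel and turn it clockwise, feeling the clicks, to the third click from where it stands now, without running past it, so that the third tube comes under the probe. Finish still gripping the knob at that stop, so that the carousel cannot shift while the probe is checked over the tube: do not let go, and leave the other things on the bench where they are.

Things in the scene. Friction and masses are not known exactly. Their poses are not given: they have to be found in the camera images.
- sleeve_grip (a point): on the vertical axis of the chuck sleeve at its grip height, 187 mm above the bench. Knurled steel cylinder 38 mm wide, 34 mm tall: 13 mm above this point, 21 mm below. It sits on a bridge beside the carousel, 110 mm from the knob's axis; the bridge's top is 29 mm below this point, running outward from the knob. On the axis the jaws end 29 mm and the probe 41 mm above this point
- chuck_sleeve (a joint): sleeve angle, rad: 0 open, grows clockwise seen from above; starts at 0 to 0.35. The three jaws move in together, 3.5 mm per rad, and meet the probe at about 1.14; then the sleeve turns stiff and tightens over a further 0.1 to 0.3 (stop at 1.8). About 0.1 N m turns it freely, 0.25 N m clamps well; friction keeps it where it is left
- jaw_a: one of the three steel jaws inside the sleeve, 6 mm wide; they slide straight in to the axis, all driven by the sleeve. Origin on its gripping face, at the height of the sleeve's underside
- jaw_b: the second jaw, as jaw_a
- jaw_c: the third jaw, as jaw_a
- dip_probe: steel dip probe, a rod 10 mm in diameter and 100 mm long with its axis (z) upright, standing loosely in the open chuck on a collar hidden inside; origin at its lower tip, which hangs 8 mm over the tubes. It need not be gripped
- knob_grip (a point): on the vertical axis of the black fluted index knob at its grip height, 186 mm above the bench. The knob is 48 mm wide and 26 mm tall: 12 mm above this point, 14 mm below; a 22 mm post carries it in the middle of the carousel, whose tubes end 66 mm below this point
- carousel: the round carousel, 268 mm wide, two aluminium plates with glass tubes in most of its 16 places, and the index knob on top; origin on its axis on the bench; its yaw turns with it
- carousel_angle (a joint): angle of carousel and knob, rad: about 0 at the start, grows clockwise seen from above. A sprung roller clicks into 16 even stops, one per 0.393 rad: the third is at 1.178. Pushing it from a stop into the next takes about 0.1 N m; past half-way (0.196) it pulls itself into the next stop and stays there
- third_tube (a point): centre of the mouth of the glass tube (25 mm wide) that comes under the probe at the third click
- beaker: bystander: open glass beaker, 68 mm wide, 90 mm tall; origin under its centre
- jug: bystander: white plastic measuring jug with a handle, 104 mm wide, 170 mm tall; origin under its centre
- tip_box: bystander: closed box with green body and clear lid, 87 x 122 x 56 mm; origin under its centre
- reagent_bottle: bystander: amber bottle, 72 mm wide, 140 mm tall; origin under its centre
- dish: bystander: white covered dish, 60 mm wide, 14 mm tall; origin under its centre
- spare_tube: bystander: glass tube standing beside the sample changer, 25 mm wide, 70 mm tall; origin under its centre
- stopper: bystander: black rubber stopper beside the sample changer, 28 mm wide, 28 mm tall; origin under its centre

How it is judged:
By the outcome, as a careful person would: the job done as asked, in the order asked, and still so for the second after the job is handed in, while the arm keeps its last pose, push and grip.
It also fails if it takes over 51 s, if anything falls off the work surface, if the arm or the gripper's body presses on something with over 40 N, if the wrist force passes 120 N, or if a joint passes its speed limit or range.

## Working session

There is one attempt and no reset: what is moved stays moved. The work goes in short steps, Python scripts to look and compute and a tool call to move; the robot and the scene stay as the last step left them, time stands still between calls to the robot, and variables do not carry over. Pictures are saved under pics/ and viewed, at most 10 in all, crops included, and the job is handed in when it is done.

Besides the shell and the picture viewer there is one more tool, called after ">>>" as name(argument=value, ...) on one line, values as JSON. arm_command: Moves the arm, as the interface text tells. Its arguments: {"type":"object","properties":{"targets":{"type":"array","items":{"type":"array","items":{"type":"number"}}}},"required":["targets"]}

```bash
mkdir -p pics; ls; cat > h.py <<'E'
from cell import env
import cv2, numpy as np
def snap(n,f):
    c=env.read_camera(n); cv2.imwrite(f'pics/{f}.png',cv2.cvtColor(c['frame'],cv2.COLOR_RGB2BGR)); np.save(f'pics/{f}.npy',c,allow_pickle=True); return c
def load(f): return np.load(f'pics/{f}.npy',allow_pickle=True).item()
def K(c):
    f=c['frame'].shape[0]/2/np.tan(np.radians(c['vertical_fov'])/2)
    return np.array([[f,0,c['cx']],[0,f,c['cy']],[0,0,1]]),np.array([c['k1'],0,0,0,0.])
def pix(c,p):
    T=np.linalg.inv(c['world_from_camera']); k,d=K(c)
    return cv2.projectPoints(np.array(p,float).reshape(-1,3),cv2.Rodrigues(T[:3,:3])[0],T[:3,3],k,d)[0].reshape(-1,2)
def ray(c,uv,z):
    k,d=K(c); s=cv2.undistortPoints(np.array(uv,float).reshape(-1,1,2),k,d).reshape(-1,2)
    W=np.array(c['world_from_camera']); r=np.c_[s,np.ones(len(s))]@W[:3,:3].T; o=W[:3,3]
    return o+r*((z-o[2])/r[:,2])[:,None]
E
python3 - <<'E'
from h import *
for n in ('scene','top'):
    c=snap(n,n+'0'); print(n,c['vertical_fov'],c['k1'],np.round(c['world_from_camera'],2))
s=env.state(); print({k:np.round(v,3) for k,v in s.items()})
a=cv2.imread('pics/scene0.png');b=cv2.imread('pics/top0.png')
E
```

```text
pics
scene 53.167427534562165 0.01634612521520819 [[ 3.50000e-01  7.10000e-01 -6.20000e-01  1.25347e+03]
 [ 9.40000e-01 -2.60000e-01  2.40000e-01 -2.99760e+02]
 [ 1.00000e-02 -6.60000e-01 -7.50000e-01  9.85320e+02]
 [ 0.00000e+00  0.00000e+00  0.00000e+00  1.00000e+00]]
top 44.467971217278134 -0.10946510644081127 [[ 1.00000e-02 -9.90000e-01  1.70000e-01  3.35450e+02]
 [-1.00000e+00 -1.00000e-02 -0.00000e+00 -3.50200e+01]
 [ 0.00000e+00 -1.70000e-01 -9.90000e-01  1.48955e+03]
 [ 0.00000e+00  0.00000e+00  0.00000e+00  1.00000e+00]]
{'t': np.float64(0.1), 'joints': array([-1.349,  0.492,  1.559,  0.   ,  1.092, -0.106]), 'qvel': array([ 0.   , -0.003, -0.001, -0.   , -0.001, -0.001]), 'tau': array([ 3.0000e-03, -6.1362e+01, -2.5860e+01,  6.9000e-02,  4.7000e-02,
       -0.0000e+00]), 'eef_pos': array([ 201.172, -591.507,  214.112]), 'tcp_rot': array([-3.141, -0.   ,  0.328]), 'ft_force': array([-0.702,  0.056, -0.469]), 'moment': array([ 0.041, -0.032, -0.015]), 'grip_force': np.float64(0.0), 'opening': np.float64(0.997)}
```

View pics/top0.png

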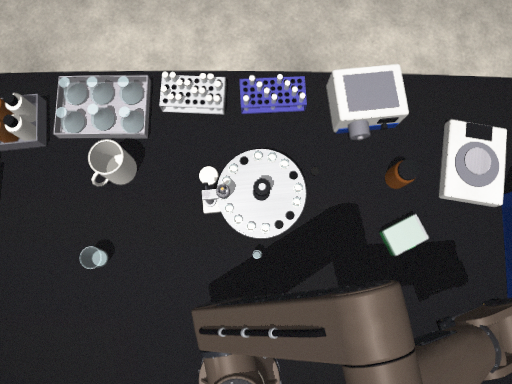

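View pics/scene0.png

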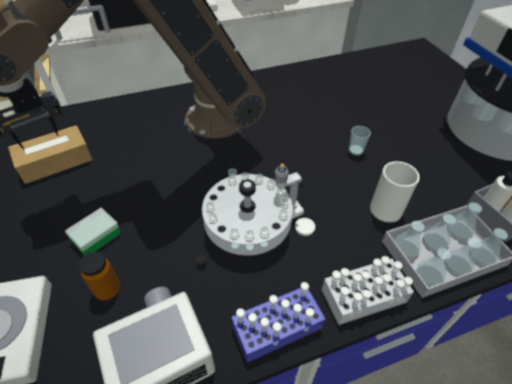

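The top picture shows the knob at about (262,187) and the chuck at (223,190). In the scene picture they are at about (247,187) and (282,172). I'll view enlarged crops of both to get better positions.

```bash
python3 - <<'E'
from h import *
t=load('top0'); s=load('scene0')
k=ray(t,[[262,187]],198)[0]; print('knob top',k, ray(s,[[247,186]],198)); print('probe',ray(t,[[223,189]],222),ray(s,[[282,166]],228))
a=cv2.resize(cv2.imread('pics/top0.png')[140:245,190:315],None,fx=6,fy=5.7,interpolation=3)
a=cv2.resize(cv2.imread('pics/top0.png')[155:225,195:285],None,fx=6,fy=6,interpolation=2)
b=cv2.resize(cv2.imread('pics/scene0.png')[155:225,220:310],None,fx=6,fy=6,interpolation=2)
cv2.imwrite('pics/c1.png',np.vstack([a,b])[:,:][:840]); 
cv2.imwrite('pics/c1.png',cv2.resize(np.hstack([a,b]),(800,311)))
E
```

```text
knob top [564.32552571 -63.08060848 198.        ] [[573.12328917 -65.65260501 198.        ]]
probe [[553.74974029  44.24480783 222.        ]] [[560.72043564  43.18695663 228.        ]]
```

View pics/c1.png

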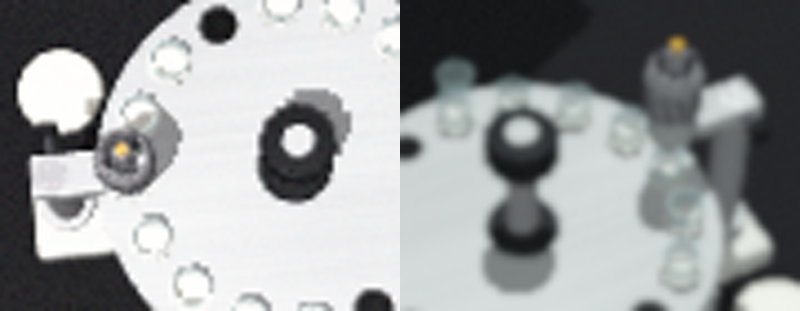

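```bash
python3 - <<'E'
from h import *
t=load('top0'); s=load('scene0')
q=lambda x,y,o:[(x+.5)/4.444-.5+o,(y+.5)/4.444-.5+155]
def tri(a,b):
    P=[]
    out=[]
    for c,u in ((t,a),(s,b)):
        k,d=K(c); out.append((np.linalg.inv(c['world_from_camera'])[:3],cv2.undistortPoints(np.array([[u]],float),k,d).reshape(2,1)))
    X=cv2.triangulatePoints(out[0][0],out[1][0],out[0][1],out[1][1]); return (X[:3]/X[3]).ravel()
for n,a,b,z in (('knob',q(298,140,195),q(121,130,220),198),('probe',q(121,149,195),q(277,44,220),228)):
    print(n,tri(a,b),ray(t,[a],z),ray(s,[b],z))
print(ray(t,[q(126,160,195)],200),env.state()['t'])
E
```

```text
knob [566.41812142 -62.89503395 198.96783133] [[566.82799412 -62.14813637 198.        ]] [[565.36207672 -63.37966643 198.        ]]
probe [554.88419728  46.36900109 227.48562083] [[555.07128969  47.07550702 228.        ]] [[555.17875042  45.35961228 228.        ]]
[[552.97089845  45.63814901 200.        ]] 0.1
```

```bash
cat >> h.py <<'E'
def rel(x,y,z,yaw):
    s=env.state(); p=s['eef_pos']; w=s['tcp_rot'][2]; d=np.array([x,y,z])-p
    print('t',s['t'],'rel',np.round([d[0]*np.cos(w)+d[1]*np.sin(w), d[0]*np.sin(w)-d[1]*np.cos(w), -d[2], np.degrees((w-yaw+np.pi)%(2*np.pi)-np.pi)],1),'j6',np.round(s['joints'][5],2),'op',s['opening'])
E
python3 -c "
from h import *
rel(555,46,262,1.72)"
```

```text
t 0.1 rel [ 540.2 -489.7  -47.9  -79.8] j6 -0.11 op 0.9974357294962607
```

>>> arm_command(targets=[[20,-20,-40,0,1],[541,-489,-48,0,1],[541,-489,-48,0,1],[541,-489,-48,0,1],[541,-489,-48,0,1]])

```text
t: 0.6
eef_pos: [311.8, -390.0, 256.8]
tcp_rot: [-3.141, -0.0, 0.327]
ft_force: [0.2, -0.0, -0.3]
opening: 0.997
grip_force: 0.0
```

```bash
python3 -c "
from h import *
rel(555,46,262,1.72)"
```

```text
t 0.6 rel [ 370.4 -334.7   -5.2  -79.8] j6 0.21 op 0.9967764039207321
```

>>> arm_command(targets=[[370,-334,-5,0,1],[370,-334,-5,-80,1],[370,-334,-5,-80,1],[370,-334,-5,-80,1],[370,-334,-5,-80,1]])

```text
t: 1.1
eef_pos: [433.6, -171.5, 259.4]
tcp_rot: [3.142, 0.0, 0.934]
ft_force: [0.9, -1.0, 0.1]
opening: 1.0
grip_force: 0.0
```

```bash
python3 -c "
from h import *
rel(555,46,262,1.72)"
```

```text
t 1.1 rel [247.1 -31.8  -2.6 -45. ] j6 0.12 op 1.0002070748730283
```

>>> arm_command(targets=[[247,-32,-3,-45,1],[247,-32,-3,-45,1],[247,-32,-3,-45,1],[247,-32,-3,-45,1],[247,-32,-3,-45,1]])

```text
t: 1.6
eef_pos: [556.2, 45.6, 262.3]
tcp_rot: [-3.141, 0.0, 1.684]
ft_force: [1.3, -1.2, -0.9]
opening: 1.0
grip_force: 0.0
```

>>> arm_command(targets=[[0,0,0,0,1],[0,0,0,0,1]])

```text
t: 1.8
eef_pos: [555.4, 44.2, 261.7]
tcp_rot: [-3.14, 0.0, 1.679]
ft_force: [-0.4, -0.1, -0.1]
opening: 1.001
grip_force: 0.0
```

```bash
python3 - <<'E'
from h import *
rel(555,46,262,1.72)
t=snap('top','top1'); s=snap('scene','scene1')
p=env.state(); print(p['eef_pos'],p['tcp_rot'])
print(pix(t,[p['eef_pos'],[555,46,228]]),pix(s,[p['eef_pos'],[555,46,228]]))
a=cv2.resize(cv2.imread('pics/top1.png')[135:225,175:285],(440,360),interpolation=2)
b=cv2.resize(cv2.imread('pics/scene1.png')[125:215,230:320],(360,360),interpolation=2)
cv2.imwrite('pics/c2.png',np.hstack([a,b]))
E
```

```text
t 1.8 rel [ 1.8 -0.2 -0.3 -2.3] j6 -0.15 op 1.0006673278752751
[555.13319257  42.65682601 262.17973493] [-3.14084391e+00  1.46733129e-04  1.67611734e+00]
[[222.70629086 185.91618346]
 [222.23385491 188.16936689]] [[281.78414795 155.82438099]
 [282.12834425 164.41769127]]
```

View pics/c2.png

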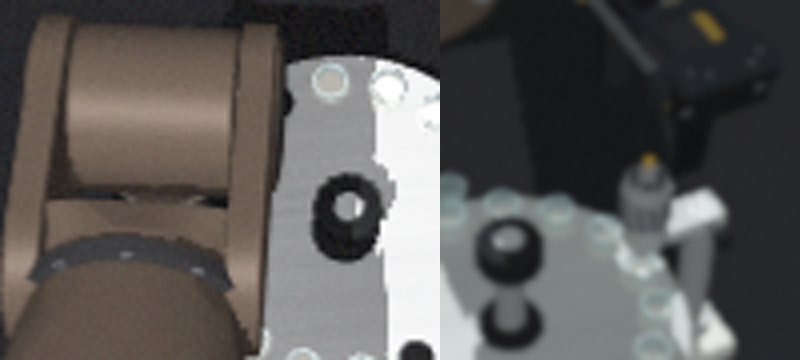

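The arm is centred over the chuck: the probe is at about (648,160) in the right half of the picture, with the gripper above it. I'll go down now.

>>> arm_command(targets=[[2,0,30,0,1],[2,0,60,0,1],[2,0,85,0,1],[2,0,93,0,1],[2,0,93,0,1]])

```text
t: 2.4
eef_pos: [555.0, 44.3, 169.0]
tcp_rot: [-3.14, -0.0, 1.676]
ft_force: [-0.5, -0.0, -0.2]
opening: 1.001
grip_force: 0.0
```

```bash
python3 - <<'E'
from h import *
rel(555,46,169,1.68)
print(env.state()['ft_force'])
s=snap('scene','scene2')
b=cv2.resize(cv2.imread('pics/scene2.png')[115:225,230:330],(600,600),interpolation=2)
cv2.imwrite('pics/c3.png',b)
rel(555,46,169,1.68)
E
```

```text
t 2.4 rel [ 1.6  0.1  0.  -0.2] j6 -0.14 op 1.001155589370493
[-0.5190157  -0.04499547 -0.16546148]
t 2.45 rel [ 1.5 -0.4  1.  -0.2] j6 -0.14 op 0.9989728972210973
```

View pics/c3.png

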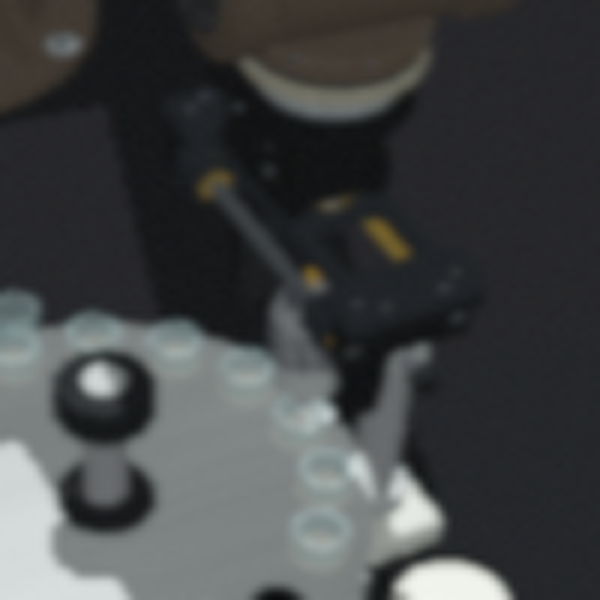

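The gripper straddles the sleeve, which is hidden behind the near finger at about (390,430). The finger tips are clear of everything, so I'll close.

>>> arm_command(targets=[[1.5,0,0,0,0.6],[1.5,0,0,0,0.3],[1.5,0,0,0,0.3],[1.5,0,0,0,0.3],[1.5,0,0,0,0.3]])

```text
t: 2.95
eef_pos: [555.3, 46.9, 169.6]
tcp_rot: [3.141, 0.0, 1.678]
ft_force: [0.3, -0.3, -0.1]
opening: 0.637
grip_force: 0.0
```

>>> arm_command(targets=[[0,0,0,0,0.2],[0,0,0,0,0.2],[0,0,0,0,0.2],[0,0,0,0,0.2],[0,0,0,0,0.2]])

```text
t: 3.45
eef_pos: [554.0, 46.8, 169.3]
tcp_rot: [-3.138, 0.0, 1.678]
ft_force: [-7.3, -0.9, 4.5]
opening: 0.393
grip_force: 30.0
```

```bash
python3 -c "
from h import *
rel(555,46,169,1.68);print(env.state())"
```

```text
t 3.45 rel [-0.9  1.   0.3 -0.1] j6 -0.14 op 0.3926032386880636
{'t': 3.45, 'joints': array([-3.43969791e-02,  4.46524639e-01,  1.78011613e+00, -5.68736353e-04,
        9.18014734e-01, -1.41319854e-01]), 'qvel': array([-0.00190008, -0.00128418,  0.00040557, -0.00140994, -0.0008093 ,
       -0.00117257]), 'tau': array([ 3.64146726e-01, -5.27054322e+01, -2.48954326e+01,  4.02598204e-01,
       -1.71084378e+00,  4.43030836e-02]), 'eef_pos': array([553.95036814,  46.75436415, 169.30373198]), 'tcp_rot': array([-3.13849678e+00,  1.48370608e-05,  1.67806537e+00]), 'ft_force': array([-7.30192416, -0.91557984,  4.5184485 ]), 'moment': array([-0.2151188 ,  1.13875667,  0.06835547]), 'grip_force': 29.999247193336487, 'opening': 0.3926032386880636}
```

>>> arm_command(targets=[[0,-1.2,0,0,0.2],[0,-1.2,0,8,0.2],[0,-1.2,0,16,0.2],[0,-1.2,0,24,0.2],[0,-1.2,0,30,0.2]])

```text
t: 3.95
eef_pos: [554.0, 46.7, 169.3]
tcp_rot: [-3.141, 0.0, 1.149]
ft_force: [-1.5, 0.2, -0.3]
opening: 0.393
grip_force: 30.0
```

```bash
python3 -c "
from h import *
rel(554,46,169,1.68);s=env.state();print(s['ft_force'],s['moment'],s['tau'][5],s['tcp_rot'],s['opening'])"
```

```text
t 3.95 rel [ -0.6   0.3   0.3 -30.4] j6 0.39 op 0.39269523108094795
[-1.48217011  0.2256538  -0.34398099] [-0.03375852  0.18185587  0.10132048] -1.1523591354489326 [-3.14135522e+00  2.49428401e-04  1.14890352e+00] 0.39269523108094795
```

>>> arm_command(targets=[[0,0,0,5,0.2],[0,0,0,10,0.2],[0,0,0,15,0.2],[0,0,0,15,0.2]])

```text
t: 4.35
eef_pos: [554.0, 46.7, 169.3]
tcp_rot: [-3.142, 0.0, 0.891]
ft_force: [-0.2, -1.1, -0.1]
opening: 0.398
grip_force: 30.0
```

```bash
cat > m.py <<'E'
from h import *
s=env.state();print(s['t'],s['eef_pos'],s['ft_force'],s['moment'],'yaw',s['tcp_rot'][2],s['opening'])
E
python3 m.py
```

```text
4.35 [554.01642289  46.69161116 169.3222199 ] [-0.23987165 -1.07822772 -0.11991174] [-0.01971361  0.17024244 -0.14526492] yaw 0.8909821541840826 0.3980064957666886
```

>>> arm_command(targets=[[0,0,0,3,0.2],[0,0,0,6,0.2],[0,0,0,8,0.2],[0,0,0,8,0.2]])

```text
t: 4.75
eef_pos: [554.1, 46.7, 169.3]
tcp_rot: [3.142, 0.0, 0.755]
ft_force: [0.1, -0.2, -1.2]
opening: 0.394
grip_force: 30.0
```

```bash
python3 m.py
```

```text
4.75 [554.06567956  46.6694077  169.32510243] [ 0.14294799 -0.24216641 -1.1592805 ] [-0.07182928  0.17242431 -0.09797882] yaw 0.7545056233153775 0.3936301065917402
```

>>> arm_command(targets=[[0,0,0,2.5,0.2],[0,0,0,5,0.2],[0,0,0,7.5,0.2]])

```text
t: 5.05
eef_pos: [554.1, 46.6, 169.3]
tcp_rot: [3.141, 0.0, 0.623]
ft_force: [-0.5, -0.9, -0.5]
opening: 0.398
grip_force: 30.0
```

```bash
python3 m.py
```

```text
5.05 [554.06063117  46.64800286 169.33734965] [-0.53700241 -0.89122223 -0.53772333] [-0.02060859  0.10404361  0.10853898] yaw 0.6232320029548626 0.3975040433739264
```

>>> arm_command(targets=[[0,0,0,2.5,0.2],[0,0,0,5,0.2]])

```text
t: 5.25
eef_pos: [554.1, 46.6, 169.3]
tcp_rot: [3.141, 0.0, 0.536]
ft_force: [0.1, -1.5, -0.2]
opening: 0.395
grip_force: 30.0
```

```bash
python3 m.py
```

```text
5.25 [554.08373837  46.6228344  169.31186093] [ 0.11897126 -1.50957523 -0.24193012] [-0.00908865  0.13082557  0.20019397] yaw 0.5361075890148104 0.3949751820466862
```

>>> arm_command(targets=[[0,0,0,2.5,0.2],[0,0,0,5,0.2]])

```text
t: 5.45
eef_pos: [554.1, 46.6, 169.3]
tcp_rot: [3.141, 0.0, 0.449]
ft_force: [-0.7, -0.1, -0.7]
opening: 0.394
grip_force: 30.0
```

```bash
python3 m.py
```

```text
5.45 [554.07161869  46.62794677 169.3210113 ] [-0.67920815 -0.13695759 -0.73879855] [0.00884334 0.06430891 0.29894675] yaw 0.44903095484720845 0.3936771235895582
```

>>> arm_command(targets=[[0,0,0,2.5,0.2],[0,0,0,4,0.2]])

```text
t: 5.65
eef_pos: [554.1, 46.6, 169.3]
tcp_rot: [3.141, 0.0, 0.379]
ft_force: [0.4, -2.0, -1.1]
opening: 0.397
grip_force: 30.0
```

```bash
python3 m.py
```

```text
5.65 [554.10374657  46.61620503 169.33378612] [ 0.38684395 -1.96210401 -1.08313776] [-0.03016923  0.04055024  0.37653637] yaw 0.378832772416857 0.397213848710509
```

Torque has climbed steadily to 0.38 N m, about 0.24 rad past contact, so the jaws are firmly closed. I'll release and lift.

>>> arm_command(targets=[[0,0,0,0,1],[0,0,0,0,1],[0,0,0,0,1],[0,0,0,0,1],[0,0,0,0,1]])

```text
t: 6.15
eef_pos: [554.1, 46.7, 169.4]
tcp_rot: [3.141, -0.0, 0.378]
ft_force: [-0.3, 0.1, 0.3]
opening: 0.757
grip_force: 0.0
```

>>> arm_command(targets=[[0,0,-10,0,1],[0,0,-35,0,1],[0,0,-70,0,1],[0,0,-93,0,1],[0,0,-93,0,1]])

```text
t: 6.65
eef_pos: [555.2, 46.7, 266.3]
tcp_rot: [3.139, -0.006, 0.378]
ft_force: [-0.9, -0.1, -0.1]
opening: 0.997
grip_force: 0.0
```

```bash
python3 - <<'E'
from h import *
rel(565.5,-62.5,262,0.4)
s=snap('scene','scene3')
E
```

```text
t 6.65 rel [-30.7 105.3   4.3  -1.3] j6 1.16 op 0.9974167016820712
```

>>> arm_command(targets=[[-31,105,4,-30,1],[-31,105,4,-30,1],[-31,105,4,-30,1],[-31,105,4,-30,1],[-31,105,4,-30,1]])

```text
t: 7.2
eef_pos: [563.5, -62.9, 257.4]
tcp_rot: [-3.14, 0.001, 0.901]
ft_force: [-0.2, 0.1, -0.9]
opening: 1.001
grip_force: 0.0
```

```bash
python3 - <<'E'
from h import *
rel(565.5,-62.5,262,0.9)
s=snap('scene','scene4')
t=snap('top','top4')
rel(565.5,-62.5,168,0.9)
b=cv2.resize(cv2.imread('pics/scene4.png')[105:225,210:310],(400,480),interpolation=2)
a=cv2.resize(cv2.imread('pics/top4.png')[140:240,190:290],(400,480),interpolation=2)
cv2.imwrite('pics/c4.png',np.hstack([a,b]))
E
```

```text
t 7.2 rel [ 1.5  1.3 -4.6  0.1] j6 0.44 op 1.0005879056129388
t 7.3 rel [ 0.8  1.7 89.8 -0.1] j6 0.45 op 0.9988218925233813
```

View pics/c4.png

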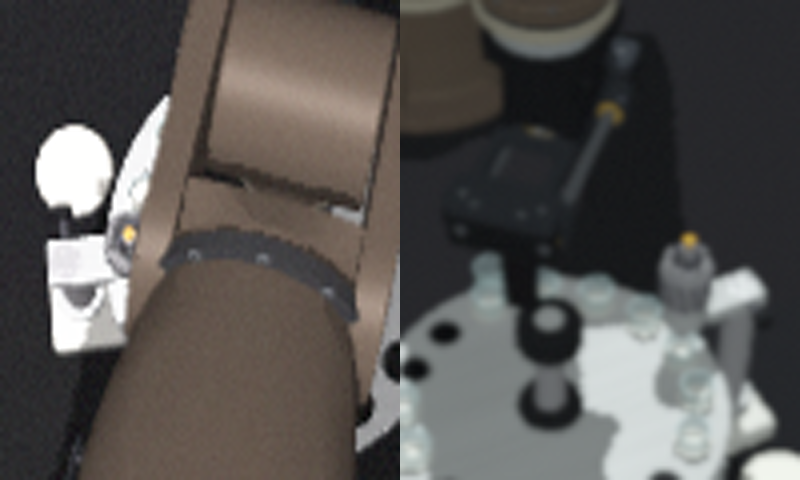

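The gripper is above the knob, at (550,325) in the right half. The probe stands upright in the chuck at (688,245). I'll lower, then grip.

>>> arm_command(targets=[[1,1.5,30,0,1],[1,1.5,60,0,1],[1,1.5,80,0,1],[1,1.5,90,0,1],[1,1.5,90,0,0.7]])

```text
t: 7.8
eef_pos: [565.4, -62.0, 167.4]
tcp_rot: [-3.14, 0.001, 0.9]
ft_force: [0.1, -0.0, 0.3]
opening: 0.959
grip_force: 0.0
```

>>> arm_command(targets=[[0,0,0,0,0.6],[0,0,0,0,0.5],[0,0,0,0,0.4],[0,0,0,0,0.3],[0,0,0,0,0.3]])

```text
t: 8.3
eef_pos: [565.8, -62.5, 168.7]
tcp_rot: [3.141, -0.0, 0.901]
ft_force: [0.5, -0.3, 0.0]
opening: 0.553
grip_force: 0.0
```

>>> arm_command(targets=[[0,0,0,0,0.3],[0,0,0,0,0.3],[0,0,0,0,0.3]])

```text
t: 8.6
eef_pos: [565.9, -62.6, 168.6]
tcp_rot: [3.141, -0.0, 0.901]
ft_force: [-0.3, 0.4, 3.2]
opening: 0.498
grip_force: 30.0
```

```bash
python3 m.py
```

```text
8.6 [565.91921605 -62.5965546  168.62776581] [-0.25025007  0.38913439  3.16046865] [-0.17810002 -0.01727713 -0.06021793] yaw 0.9010635287300566 0.49812189726905143
```

>>> arm_command(targets=[[0,0,0,5,0.3],[0,0,0,10,0.3]])

```text
t: 8.8
eef_pos: [566.0, -62.6, 168.6]
tcp_rot: [3.141, -0.0, 0.724]
ft_force: [0.1, -1.5, 2.5]
opening: 0.501
grip_force: 30.0
```

```bash
python3 m.py
```

```text
8.8 [565.95538431 -62.60787451 168.6379354 ] [ 0.06991817 -1.52410018  2.54064901] [-0.18061823 -0.0156229   0.1767374 ] yaw 0.7236354959945965 0.5012063537990661
```

>>> arm_command(targets=[[0,0,0,5,0.3],[0,0,0,10,0.3],[0,0,0,12.5,0.3],[0,0,0,12.5,0.3]])

```text
t: 9.2
eef_pos: [566.0, -62.7, 168.6]
tcp_rot: [3.141, -0.0, 0.508]
ft_force: [0.3, -1.3, 1.9]
opening: 0.501
grip_force: 30.0
```

```bash
python3 m.py
```

```text
9.2 [565.99599887 -62.65259658 168.63294404] [ 0.33110622 -1.2670164   1.86257427] [-0.27778315 -0.08036355 -0.03512716] yaw 0.5080228925248267 0.5008413418225381
```

>>> arm_command(targets=[[0,0,0,5,0.3],[0,0,0,10,0.3],[0,0,0,16,0.3],[0,0,0,22.5,0.3],[0,0,0,22.5,0.3]])

```text
t: 9.7
eef_pos: [566.0, -62.8, 168.6]
tcp_rot: [3.141, -0.001, 0.115]
ft_force: [0.8, -3.6, 3.3]
opening: 0.5
grip_force: 30.0
```

```bash
python3 m.py; python3 -c "
from h import *
snap('scene','scene5')"
```

```text
9.7 [566.00997223 -62.7722997  168.62104296] [ 0.80842798 -3.62571035  3.28730388] [-0.52071557 -0.13371927 -0.00367071] yaw 0.11533631688480339 0.4999774212291875
```

Moment is about zero at each detent and there is no sign of slip. Now the third click.

>>> arm_command(targets=[[0,0,0,5,0.3],[0,0,0,10,0.3],[0,0,0,16,0.3],[0,0,0,22.5,0.3],[0,0,0,22.5,0.3]])

```text
t: 10.25
eef_pos: [566.0, -62.9, 168.6]
tcp_rot: [3.141, -0.001, -0.275]
ft_force: [1.1, -5.1, 3.9]
opening: 0.502
grip_force: 30.0
```

>>> arm_command(targets=[[0,0,0,0,0.3],[0,0,0,0,0.3],[0,0,0,0,0.3]])

```text
t: 10.55
eef_pos: [566.0, -62.9, 168.6]
tcp_rot: [3.141, -0.001, -0.271]
ft_force: [1.4, -4.4, 3.4]
opening: 0.5
grip_force: 30.0
```

```bash
python3 m.py; python3 - <<'E'
from h import *
snap('scene','scene6');snap('top','top6')
f=lambda n:cv2.resize(cv2.imread(f'pics/{n}.png')[145:265,190:330],(400,343),interpolation=2)
cv2.imwrite('pics/c5.png',np.hstack([f('scene0'),f('scene6')]))
E
```

```text
10.55 [565.9664402  -62.87709773 168.61780743] [ 1.4380047  -4.39210299  3.44415836] [-0.86524332 -0.12734862 -0.31762559] yaw -0.2711870939303911 0.4997704025487781
```

View pics/c5.png

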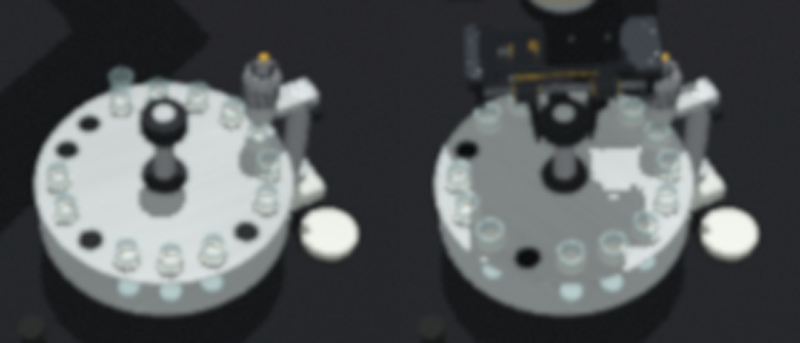

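```bash
python3 m.py; python3 - <<'E'
from h import *
z=118
def ang(n,x,y):
    c=load(n); p=ray(c,[[(x+.5)/2.857-.5+190,(y+.5)/2.857-.5+145]],z)[0]; d=p[:2]-[566,-63]
    return np.round([-np.degrees(np.arctan2(d[1],d[0])),np.hypot(*d)],1)
for p in ((88,123),(67,149),(90,240),(247,231)): print('b',ang('scene0',*p))
for p in ((67,149),(128,257)): print('a',ang('scene6',*p))
# tube mouths at edge
E
```

```text
10.65 [565.97123259 -62.86232381 168.62356226] [-0.36655812 -5.03301169  3.91096718] [-0.8411905  -0.11946168 -0.24423702] yaw -0.27119135337693434 0.5021758343869631
b [145.4 100.5]
b [121.9 104.1]
b [ 56.9 119.3]
b [-24.  117.5]
a [121.9 104.1]
a [ 36.4 120.4]
```

```bash
python3 - <<'E'
from h import *
def ang(n,x,y,z):
    c=load(n); p=ray(c,[[(x+.5)/2.857-.5+190,(y+.5)/2.857-.5+145]],z)[0]; d=p[:2]-[566,-63]
    return np.round([-np.degrees(np.arctan2(d[1],d[0])),np.hypot(*d)],1).tolist()
for z in (112,108,104):
  print(z,[ang('scene0',*p,z) for p in ((88,123),(67,149),(90,240),(247,231))],[ang('scene6',*p,z) for p in ((67,149),(128,257))])
E
python3 m.py
```

```text
112 [[147.6, 104.3], [124.6, 106.1], [58.4, 116.2], [-25.8, 114.7]] [[124.6, 106.1], [37.2, 116.5]]
108 [[149.0, 106.9], [126.3, 107.5], [59.5, 114.1], [-26.9, 112.9]] [[126.3, 107.5], [37.7, 113.8]]
104 [[150.3, 109.5], [128.0, 109.0], [60.6, 112.2], [-28.2, 111.1]] [[128.0, 109.0], [38.3, 111.2]]
10.65 [565.97123259 -62.86232381 168.62356226] [-0.36655812 -5.03301169  3.91096718] [-0.8411905  -0.11946168 -0.24423702] yaw -0.27119135337693434 0.5021758343869631
```

The holes have moved by 67° clockwise, which is three clicks. I'll relieve the small side load.

>>> arm_command(targets=[[0,0.8,0,0.4,0.3],[0,0.8,0,0.4,0.3],[0,0.8,0,0.4,0.3],[0,0.8,0,0.4,0.3],[0,0.8,0,0.4,0.3]])

```text
t: 11.15
eef_pos: [565.9, -63.0, 168.6]
tcp_rot: [-3.141, -0.001, -0.282]
ft_force: [4.6, 1.7, 3.5]
opening: 0.499
grip_force: 30.0
```

```bash
python3 m.py; python3 - <<'E'
from h import *
snap('scene','scene7')
g=lambda n,y0,x0:cv2.resize(cv2.imread(f'pics/{n}.png')[y0:y0+60,x0:x0+70],(400,343),interpolation=2)
cv2.imwrite('pics/c6.png',np.hstack([g('scene4',150,250),g('scene7',150,250)]))
E
python3 m.py
```

```text
11.15 [565.93837741 -62.9909133  168.59522143] [4.59120747 1.67141174 3.53588251] [ 0.30300428 -0.80942746  0.34213424] yaw -0.282416089508994 0.4989330411660116
11.2 [565.96451434 -62.96560484 168.61948346] [5.8340712  2.01431722 3.6834491 ] [ 0.37820699 -0.73082261  0.28118355] yaw -0.28245402887730586 0.4999702612700914
```

View pics/c6.png

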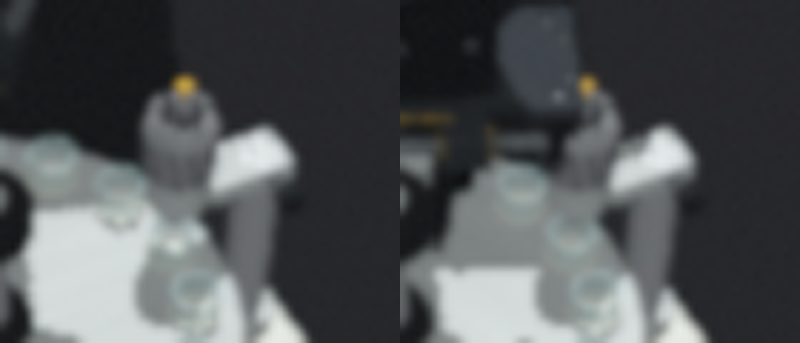

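The probe tip hasn't moved, at about (185,85) and (587,85) in the two halves, and the gripper body is clear of it. The moment changes sign around the stop, so I'll centre there.

>>> arm_command(targets=[[0.3,-0.2,0,-0.2,0.3],[0.3,-0.2,0,-0.2,0.3],[0.3,-0.2,0,-0.2,0.3],[0.3,-0.2,0,-0.2,0.3]])

```text
t: 11.6
eef_pos: [566.0, -63.0, 168.6]
tcp_rot: [-3.141, -0.0, -0.279]
ft_force: [2.4, 1.6, 4.7]
opening: 0.5
grip_force: 30.0
```

```bash
python3 m.py; python3 -c "
from h import *
print(env.job_done())"
```

```text
11.6 [565.97337327 -62.95419337 168.62588915] [2.39659297 1.61295188 4.74667945] [ 0.2812711  -0.48952257  0.13227236] yaw -0.2793645235188149 0.49980696553657605
the job is handed in; nothing more can be done
None
```

I turned the chuck sleeve until torque reached 0.38 N m, with the jaws firmly closed on the probe, then turned the carousel three clicks clockwise (about 67°, checked in the images), and handed the job in at 11.6 s with the knob still gripped.

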